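Stow the loaf tin in the bread chest and let its stayed lid down

TASK

Raise the lid of the bread chest all the way and push the knee of its folding stay through straight until it locks, then set the loaf tin down flat inside the chest beside the jar, without dropping it. After that break the stay's knee and let the lid go down softly until it is shut; never slam it, keep the jar upright and leave the rest of the counter alone.

Things in the scene. Friction and masses are not known exactly. Their poses are not given: they have to be found in the camera images.
- chest: wooden bread chest fixed to the counter: 210 mm deep (its x), 280 wide (its y), 110 high without the lid, walls and floor 12 thick. Origin: centre of its underside; x points from its front wall to the hinge side, to the robot's right (world -y) within 0.25 rad; y points away from the robot; z up. Free inside: x -93 to 93 mm, y -128 to 128 mm
- chest_hinge (a point): middle of the lid's hinge axis, on top of the chest's rear wall (105, 0, 110 mm in the chest's frame); the axis runs along the chest's y
- lid (a joint): lid angle: 0 shut, grows as it rises; at 1.396 (80 degrees) the straight stay stops it. The hinge is stiff and damped: let go above 1.3 rad the lid stays there; with the stay broken and below about 0.9 rad it sinks shut gently by itself in 1 to 5 s, drawing the stay along. Pushing the raised lid outward against the stay draws a locked knee back to straight
- lid_edge (a point): middle of the lid's front edge, at half its thickness. The lid is a 14 mm slab (wooden frame, clear window), 240 mm from hinge to front edge, 286 wide, underside 2 mm above the chest's rim; it overhangs the front wall by 30 mm, where a finger can get under it to lift
- knee (a joint): bend of the two-bar folding stay outside the chest's -y end (nearest the robot): 0 folded (lid shut), 2.574 dead straight, stop at 2.724. Past straight it is locked and carries the lid. With the lid fully up, pushing the handle about 15 mm to the chest's +x (and down) takes it through onto the stop; pushing it to -x (and up) breaks it. A few newtons; by friction it stays where left, short of locking
- tin_center (a point): centre of the closed steel loaf tin: 136 mm long (its x; lid rim 140), 58 mm wide (its y; lid rim 60), 75 mm tall, about 0.35 kg, standing on the counter left of the chest; point half-way up
- tin: the same loaf tin, origin at the centre of its underside, same axes
- knee_handle (a point): middle of the knee's handle, a black bar 18 mm across along the chest's y, free from 20 to 110 mm off the -y end wall, 24 mm disc at its tip. In the chest's frame y -212 mm and x -79, z 141 (lid shut); x 32, z 139 (stay straight); x -26, z 159 (lid at 60 degrees). Upper bar to the lid's edge 100 mm from the hinge, lower bar to the end wall, both within 22 mm of it
- spread_jar: lidded glass jar, 60 mm across, 80 mm tall, standing inside the chest at its +y end (y 85 to 95, x -30 to 30 mm in the chest's frame); origin: centre of its underside. Leave it standing there; a nudge is harmless
- mug: white mug, 80 mm across, 95 mm tall, on the counter; origin: centre of its underside
- bowl: white bowl, 140 mm across, 60 mm tall; origin: centre of its underside
- flour_jar: tall lidded jar, 90 mm across, 150 mm tall, right of the chest; origin: centre of its underside
- spatula: spatula lying flat, right of the chest; origin near its middle, at its underside
- cup: paper cup, 76 mm across, 100 mm tall; origin: centre of its underside
- cake_dome: cake under a clear dome on a white plate, 200 mm across, 138 mm tall; origin: centre of its underside
There are look-alikes about, which are no part of the job. What is shaped like the tin but turquoise is not meant.

How it is judged:
By the outcome, as a careful person would: the job done as asked, in the order asked, and still so for the second after the job is handed in, with the robot touching nothing.
It also fails if it takes over 72 s, if anything falls off the work surface, if the arm or the gripper's body presses on something with over 40 N, if the wrist force passes 120 N, or if a joint passes its speed limit or range.

ROBOT

A 7-joint arm with a two-finger parallel gripper is mounted at the origin on the work surface. World frame = base frame: x ahead of the robot, y to its left, z up, the work surface at z = 0. Lengths are in m, angles in rad, forces in N, time in s.
With the tool pointing down it reaches from about 0.35 to 0.9 m from the base axis. Payload 8.1 kg.
Tool frame: the origin (TCP) lies midway between the tips of the shut fingers; the grasp point (between the pads) lies 19 mm behind it (arm.pinch_z is the distance from the TCP to the grasp point, in m); z points along the fingers, y is the direction in which the jaws open and shut (so a half turn about z gives the same grasp; the last joint's range is limited). The gripper opens to 92 mm and grips with 3 to 60 N. Pads are 19 mm wide; open, the fingers measure 130 mm over their backs; the gripper's body (75 mm by 190 mm) begins 47 mm behind the grasp point.
Start: joints at [-0.103, 0.434, 0.025, 1.573, -0.012, 1.134, -0.075], TCP at [0.625, -0, 0.227] pointing down, gripper open.
Joint ranges: [-2.62, 2.62], [-0.44, 2.09], [-1.27, 1.32], [0.08, 2.57], [-1.32, 4.46], [0.12, 2], [-2.74, 2.74]. Speed limits (rad/s): [2.22, 2.22, 3.01, 3.01, 3.14, 3.14, 3.14].

INTERFACE

Orientations are given as a rotation vector (axis times angle).
In Python, from cell import arm, eyes gives the robot as it stands.
- The arm moves only by the tool apply_moves, never from a script. Its argument "targets" is one flat list of numbers, 5 for each row, row after row: the closure, from 0 (fully open) to 1 (shut), then the shift along the tool's x, y, z each as a share of 40 cm, from -1 to 1, then the turn about the tool's z as a share of pi/2 rad, from -1 to 1. A call has 1 to 20 rows; each row shifts and turns the commanded pose from where the row before left it, along the tool's axes as they then stand; what a row does not reach is not made up. A row lasts 1/8 s, in which the tool goes at most 62.5 mm and 10.7 degrees, less where a joint would pass 70% of its speed; a pose out of reach is approached as far as the arm can. A call with a number of a shift or a turn outside -1 to 1 is refused whole. A call with a gripper value outside its range is refused whole. The fingers move at their own pace and stop on an object; "grip_force" is the grip in N (left out, the last holds). Time passes only in rows, so rows that do not move let the fingers close. It gives the time, the measured TCP pose, the force and the opening at its end, in the units of the state.
- arm.observe(): the state, without advancing time (a new reading comes with each control period).
- eyes.get_image(name): name is "scene" or "side" or "wrist"; returns the picture (480x640x3 uint8, red, green, blue); there is no depth.
- eyes.camera_params(name): a dict with "camera_matrix" (3x3 intrinsics, pixels), "xyz" and "attitude" of the camera in the world; the wrist camera has in their place "hand_eye" (4x4, takes a point from camera to tool coordinates, whose origin is the TCP and whose axes are the flange's). Camera axes: x right, y down, z forward; pixel columns grow to the right and rows downward; lengths in m; the calibration is good to about 2 mm. A picture is of the moment at which its call begins: read the wrist's pose just before it. camera_params takes no time and is no camera call.
- arm.sign_off(): hands the job in, once; it reports no verdict.
The state is a dict: "clock": time; "joints": joint angles; "dq": joint speeds; "joint_efforts": joint torques, N m; "position": TCP position; "ee_rot": TCP orientation; "force": force on the tool from outside, world axes, zero at the start; "ft_torque": the same for the moment, N m; "width": opening from 0.0 (shut) to 1.0 (fully open).
Only numpy, scipy, OpenCV 4.12 (cv2) and the standard library are available. Lean on these libraries where they do the work, as an engineer would, in place of code of your own. Each camera call takes 0.05 s, during which the arm holds its last target.

## Working session

There is one attempt and no reset: what is moved stays moved. The work goes in short steps, Python scripts to look and compute and a tool call to move; the robot and the scene stay as the last step left them, time stands still between calls to the robot, and variables do not carry over. Pictures are saved under pics/ and viewed, and the job is handed in when it is done.

Besides the shell and the picture viewer there is one more tool, called by a JSON object that holds its "api" and its "payload". apply_moves: Moves the arm, as the interface text tells. Its arguments: {"type":"object","properties":{"targets":{"type":"array"},"grip_force":{"type":"number"}},"required":["targets"]}

```bash
ls; mkdir -p pics; python3 - <<'E'
from cell import arm, eyes
import cv2
print(arm.observe())
for n in ("scene","side","wrist"):
    p=eyes.camera_params(n); print(n,p)
    cv2.imwrite(f"pics/{n}0.png",eyes.get_image(n)[:,:,::-1])
print(arm.pinch_z)
E
```

```text
pics
{'clock': 0.0, 'joints': array([-0.10258374,  0.43522155,  0.02498113,  1.5740996 , -0.01160902,
        1.13396064, -0.07509304]), 'dq': array([-3.30686384e-05, -6.78760323e-04,  4.37289151e-04,  1.50976380e-03,
        1.57869890e-03,  3.26242465e-04,  2.40312391e-03]), 'joint_efforts': array([ 3.89017032e-04, -6.67853522e+01,  9.84863900e-01, -3.14464223e+01,
       -6.05165795e-02,  4.27553023e-02,  1.12382318e-04]), 'position': array([ 6.24499689e-01, -6.84767433e-05,  2.25944963e-01]), 'ee_rot': array([-2.22084035e+00, -2.22063969e+00,  1.85863390e-03]), 'force': array([0.45095939, 0.11835109, 0.96712178]), 'ft_torque': array([0.03083701, 0.01306987, 0.01511451]), 'width': 0.9999809549761439}
scene {'camera_matrix': array([[457.16581533,   0.        , 315.8480228 ],
       [  0.        , 457.16581533, 246.05539942],
       [  0.        ,   0.        ,   1.        ]]), 'xyz': array([1.41820175, 0.0526114 , 1.24844119]), 'attitude': array([-1.85224018, -1.87311361,  0.63288052])}
side {'camera_matrix': array([[469.57800222,   0.        , 314.74074027],
       [  0.        , 469.57800222, 237.17794275],
       [  0.        ,   0.        ,   1.        ]]), 'xyz': array([0.48097606, 0.90872484, 0.77899057]), 'attitude': array([-0.12496679,  2.7995082 , -1.39154326])}
wrist {'camera_matrix': array([[332.58727022,   0.        , 319.57195265],
       [  0.        , 332.58727022, 237.33293744],
       [  0.        ,   0.        ,   1.        ]]), 'hand_eye': array([[ 3.00443239e-04, -9.63093284e-01, -2.69167672e-01,
         7.33053530e-02],
       [ 9.99999654e-01,  8.04253093e-05,  8.28428087e-04,
         5.19241997e-04],
       [-7.76205634e-04, -2.69167828e-01,  9.63092975e-01,
        -1.58690127e-01],
       [ 0.00000000e+00,  0.00000000e+00,  0.00000000e+00,
         1.00000000e+00]])}
0.0188
```

View pics/scene0.png

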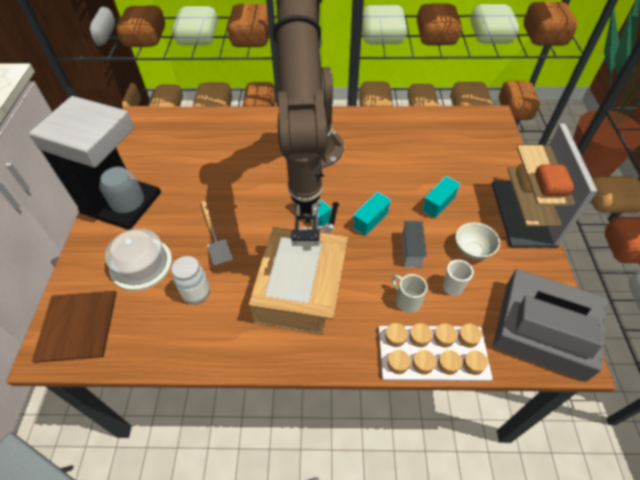

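View pics/side0.png

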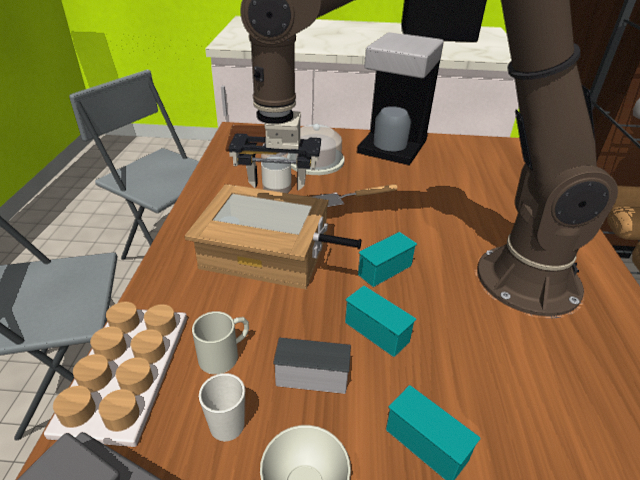

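View pics/wrist0.png

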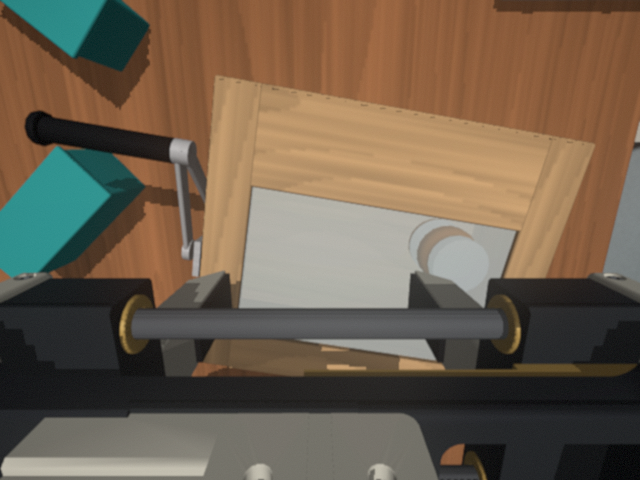

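```bash
cat > h.py <<'E'
import numpy as np, cv2
from scipy.spatial.transform import Rotation as R
from cell import arm, eyes
def cam(n,obs=None):
    p=eyes.camera_params(n)
    if n=='wrist':
        o=obs or arm.observe(); T=np.eye(4); T[:3,:3]=R.from_rotvec(o['ee_rot']).as_matrix(); T[:3,3]=o['position']
        M=T@p['hand_eye']; return p['camera_matrix'],M[:3,:3],M[:3,3]
    return p['camera_matrix'],R.from_rotvec(p['attitude']).as_matrix(),np.array(p['xyz'])
def ray(c,px):
    K,Rm,t=c; d=Rm@np.linalg.solve(K,[px[0],px[1],1.]); return t,d
def onz(c,px,z):
    t,d=ray(c,px); return t+d*(z-t[2])/d[2]
def onplane(c,px,p,n):
    t,d=ray(c,px); return t+d*(np.dot(n,p-t)/np.dot(n,d))
def proj(c,P):
    K,Rm,t=c; q=K@(Rm.T@(np.asarray(P)-t)); return q[:2]/q[2]
def pic(name,fn):
    im=eyes.get_image(name)[:,:,::-1].copy(); cv2.imwrite('pics/'+fn,im); return im
E
python3 - <<'E'
import cv2
for n,(x0,y0,x1,y1),f in (("scene0",(240,160,480,340),3.3),("side0",(170,170,430,410),2.4)):
    im=cv2.imread(f"pics/{n}.png")[y0:y1,x0:x1]
    cv2.imwrite(f"pics/{n}c.png",cv2.resize(im,None,fx=f,fy=f,interpolation=cv2.INTER_CUBIC))
from h import *
w=cam('wrist')
for p in ((217,76),(592,143)): print(onz(w,p,.126))
a,b=onz(w,(217,76),.126),onz(w,(592,143),.126); print(np.linalg.norm(b-a))
im=cv2.imread('pics/side0.png')
# tin mask: grey low-sat
hsv=cv2.cvtColor(im,cv2.COLOR_BGR2HSV)
m=((hsv[...,1]<40)).astype('uint8')
m[:320]=0;m[410:]=0;m[:,:262]=0;m[:,365:]=0
print(cv2.boundingRect(m))
E
```

```text
[0.55225123 0.12009081 0.126     ]
[0.82918655 0.07427674 0.126     ]
0.2806993127907345
(274, 324, 91, 70)
```

View pics/scene0c.png

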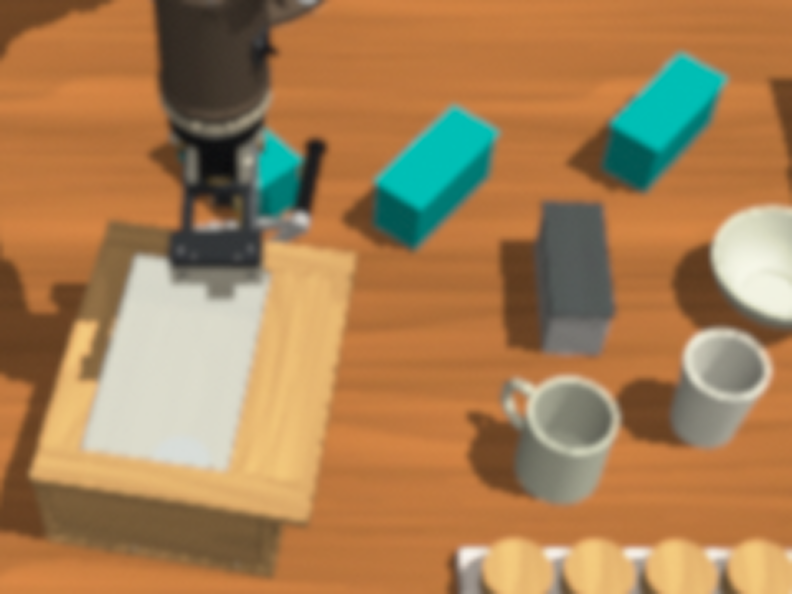

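View pics/side0c.png

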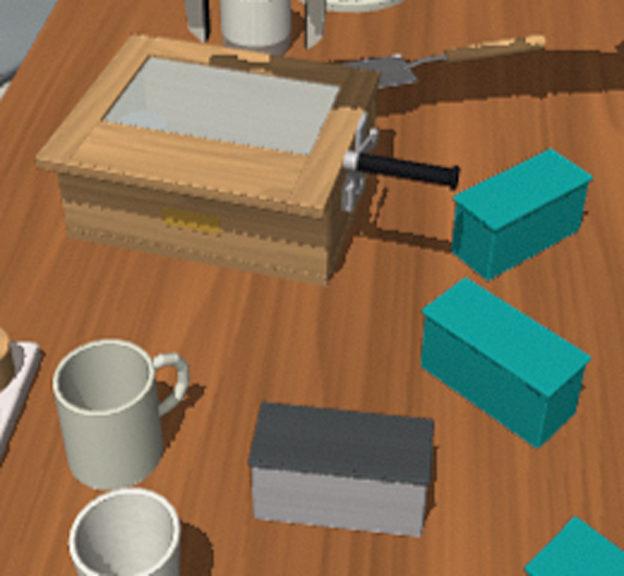

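```bash
python3 - <<'E'
from h import *
np.set_printoptions(precision=4,suppress=True)
s=cam('side');c=cam('scene')
f=lambda L,k,o:[(x/k+o[0],y/k+o[1]) for x,y in L]
S=lambda L:f(L,2.4,(170,170)); C=lambda L:f(L,3.3,(240,160))
def show(n,cm,L,z):
    P=np.array([onz(cm,p,z) for p in L]);print(n,P[:,:2].tolist(),'\n mean',P.mean(0),[round(np.linalg.norm(P[i]-P[(i+1)%4]),4) for i in range(len(P))], [round(np.degrees(np.arctan2(*(P[(i+1)%4]-P[i])[1::-1])),1) for i in range(len(P))])
show('tin side',s,S([(262,404),(434,419),(428,484),(249,465)]),.075)
show('tin scene',c,C([(541,202),(604,205),(612,318),(541,317)]),.075)
show('lid side',s,S([(38,158),(326,211),(380,70),(140,36)]),.126)
show('lid scene',c,C([(356,253),(308,521),(32,478),(110,222)]),.126)
E
```

```text
tin side [[0.5790416746157031, 0.31127653758594576], [0.44090321034144137, 0.31316358138607514], [0.4444073948461055, 0.3759214710958464], [0.580665683600807, 0.37150781917761344]] 
 mean [0.5113 0.343  0.075 ] [np.float64(0.1382), np.float64(0.0629), np.float64(0.1363), np.float64(0.0603)] [np.float64(179.2), np.float64(86.8), np.float64(-1.9), np.float64(-91.5)]
tin scene [[0.44659681743765134, 0.31132895051350373], [0.45025874049802606, 0.3738496878358418], [0.5888348069560805, 0.3644018836666504], [0.5880465177084256, 0.2974666852972413]] 
 mean [0.5184 0.3368 0.075 ] [np.float64(0.0626), np.float64(0.1389), np.float64(0.0669), np.float64(0.1421)] [np.float64(86.6), np.float64(-3.9), np.float64(-90.7), np.float64(174.4)]
lid side [[0.8251497386061061, 0.07629845079180952], [0.5452539081062422, 0.12574401778225908], [0.5093945233645832, -0.11620463094219591], [0.7793331447276473, -0.15558063148395063]] 
 mean [ 0.6648 -0.0174  0.126 ] [np.float64(0.2842), np.float64(0.2446), np.float64(0.2728), np.float64(0.2364)] [np.float64(170.0), np.float64(-98.4), np.float64(-8.3), np.float64(78.8)]
lid scene [[0.5515231782533178, 0.12098413002211947], [0.8322173400631885, 0.07411257588825432], [0.7935620415519661, -0.15933323890913942], [0.5151514966095847, -0.11303197955547206]] 
 mean [ 0.6731 -0.0193  0.126 ] [np.float64(0.2846), np.float64(0.2366), np.float64(0.2822), np.float64(0.2368)] [np.float64(-9.5), np.float64(-99.4), np.float64(170.6), np.float64(81.2)]
```

```bash
python3 - <<'E'
from h import *
np.set_printoptions(precision=3,suppress=True)
s=cam('side');c=cam('scene')
S=lambda x,y:(x/2.4+170,y/2.4+170)
for n,L in (('teal near handle',[(455,198),(552,150),(590,178),(490,228)]),('teal2',[(422,312),(464,281),(588,357),(540,395)])):
    print(n,[onz(s,S(*p),.075)[:2] for p in L])
print('mug top',onz(c,(412,283),.095),'flour top',onz(c,(186,264),.15),'handle w (30,125)',onz(cam('wrist'),(32,126),.141),onz(cam('wrist'),(175,148),.141))
ex=np.array([np.cos(np.radians(-99.6)),np.sin(np.radians(-99.6))]);ey=np.array([-ex[1],ex[0]])
O=np.array([.6675,-.0351])
for x,y in((-79,-250),(-79,-160),(32,-228),(-135,0)): print(x,y,O+ex*x/1000+ey*y/1000)
E
```

```text
teal near handle [array([0.425, 0.031]), array([ 0.322, -0.061]), array([ 0.287, -0.017]), array([0.391, 0.073])]
teal2 [array([0.453, 0.194]), array([0.416, 0.15 ]), array([0.312, 0.233]), array([0.355, 0.28 ])]
mug top [0.699 0.307 0.095] flour top [ 0.673 -0.355  0.15 ] handle w (30,125) [0.425 0.086 0.141] [0.523 0.071 0.141]
-79 -250 [0.434 0.084]
-79 -160 [0.523 0.069]
32 -228 [ 0.437 -0.029]
-135 0 [0.69  0.098]
```

{"api": "apply_moves", "payload": {"targets": [1,0.083,0.045,0,0,1,0.083,0.045,0,0,1,0.083,0.045,0,0,1,0.083,0.044,0,0,1,0,0,0,0.107,1,0,0,0.116,0,1,0,0,0.116,0,1,0,0,0.115,0,1,0,0,0,0], "grip_force": 20}}

```text
clock: 1.27
position: [0.6935, 0.1321, 0.0838]
ee_rot: [-2.397, -2.025, 0.012]
force: [-0.6, 0.0, 0.5]
width: 0.069
```

```bash
python3 - <<'E'
from h import *
o=arm.observe(); print(o['clock'],o['position'],o['ee_rot'],o['force'],o['width'])
pic('side','s1.png'); pic('wrist','w1.png')
E
```

```text
1.275 [0.69347533 0.13211355 0.08381708] [-2.39720727 -2.0248597   0.01165744] [-0.58931965  0.03837471  0.52124482] 0.06860162392212038
```

View pics/s1.png

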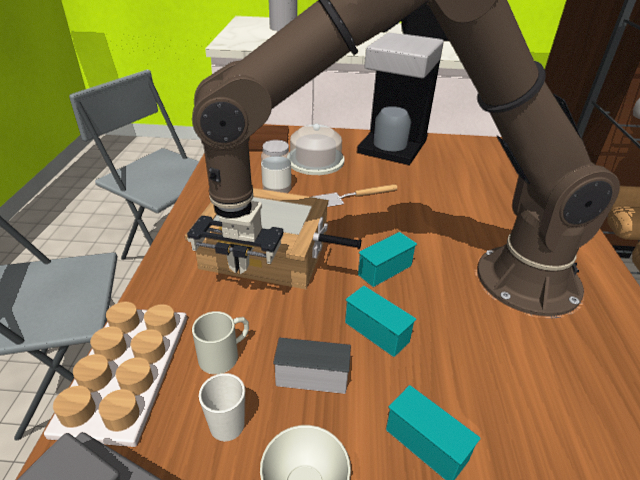

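View pics/w1.png

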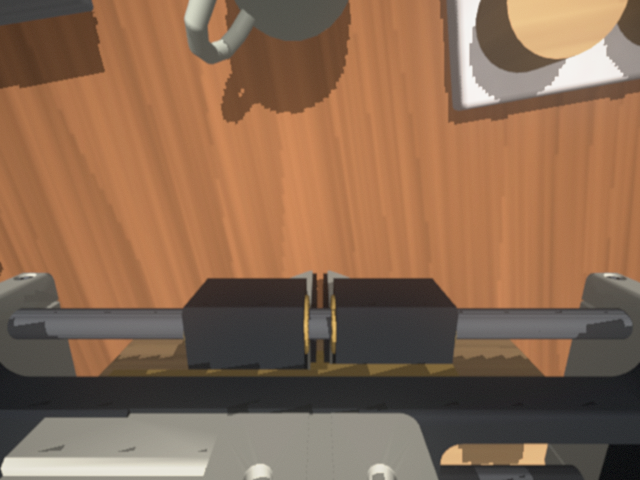

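{"api": "apply_moves", "payload": {"targets": [1,-0.05,0,0,0,1,-0.0125,0,0,0,1,-0.01,0,0,0,1,0,0,0,0]}}

```text
clock: 1.88
position: [0.694, 0.1077, 0.0906]
ee_rot: [-2.398, -2.029, -0.013]
force: [3.8, 11.4, -1.6]
width: 0.007
```

{"api": "apply_moves", "payload": {"targets": [1,-0.01,0,0,0,1,0,0,-0.0125,0,1,0,0,-0.0125,0,1,0,0,-0.0125,0,1,0,0,0,0]}}

```text
clock: 2.5
position: [0.6938, 0.1068, 0.1064]
ee_rot: [-2.395, -2.031, -0.018]
force: [5.9, 16.1, -0.0]
width: 0.003
```

```bash
python3 - <<'E'
from h import *
im=pic('side','s2.png'); cv2.imwrite('pics/s2c.png',cv2.resize(im[170:310,170:400],None,fx=3.4,fy=3.4,interpolation=cv2.INTER_CUBIC))
E
```

```text
(no output)
```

View pics/s2c.png

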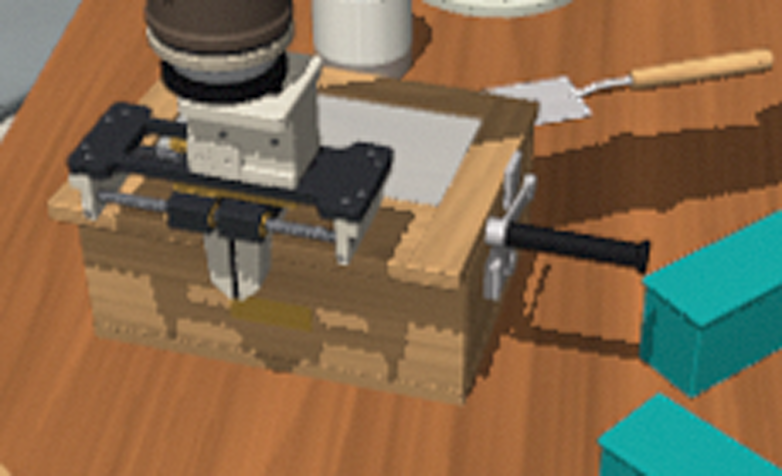

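{"api": "apply_moves", "payload": {"targets": [1,0,0,0.03,0,1,-0.02,0,0,0,1,0,0,0,0]}}

```text
clock: 2.92
position: [0.694, 0.1077, 0.0953]
ee_rot: [-2.386, -2.034, -0.033]
force: [11.3, 35.0, -1.7]
width: 0.006
```

{"api": "apply_moves", "payload": {"targets": [1,0,0,-0.01,0]}}

```text
clock: 3.05
position: [0.694, 0.1074, 0.0991]
ee_rot: [-2.386, -2.034, -0.032]
force: [11.3, 34.5, -1.0]
width: 0.002
```

{"api": "apply_moves", "payload": {"targets": [1,0,0,-0.01,0]}}

```text
clock: 3.18
position: [0.6939, 0.1071, 0.1033]
ee_rot: [-2.386, -2.034, -0.032]
force: [9.8, 33.1, -0.2]
width: 0.008
```

{"api": "apply_moves", "payload": {"targets": [1,0,0,-0.01,0]}}

```text
clock: 3.3
position: [0.6939, 0.1067, 0.1074]
ee_rot: [-2.387, -2.034, -0.031]
force: [10.7, 33.3, -0.5]
width: 0.007
```

```bash
python3 - <<'E'
from h import *
im=pic('side','s3.png'); cv2.imwrite('pics/s3c.png',cv2.resize(im[170:310,170:350],None,fx=4.2,fy=4.2,interpolation=cv2.INTER_CUBIC))
a=cv2.imread('pics/s3.png').astype(int);b=cv2.imread('pics/side0.png').astype(int)
w=cam('wrist');print(w[1])
o=arm.observe();print(R.from_rotvec(o['ee_rot']).as_matrix(),o['force'],o['ft_torque'])
E
```

```text
[[ 0.98734665 -0.15562263 -0.03046619]
 [-0.1582818  -0.95543817 -0.24916818]
 [ 0.00966764  0.25083761 -0.9679809 ]]
[[ 0.15839259  0.98730621  0.01175706]
 [ 0.98719637 -0.15857977  0.01719844]
 [ 0.01884456  0.00888243 -0.99978297]] [ 9.08557397 32.82808874  1.29758826] [ 6.73706662 -1.86787483 -0.08862343]
```

View pics/s3c.png

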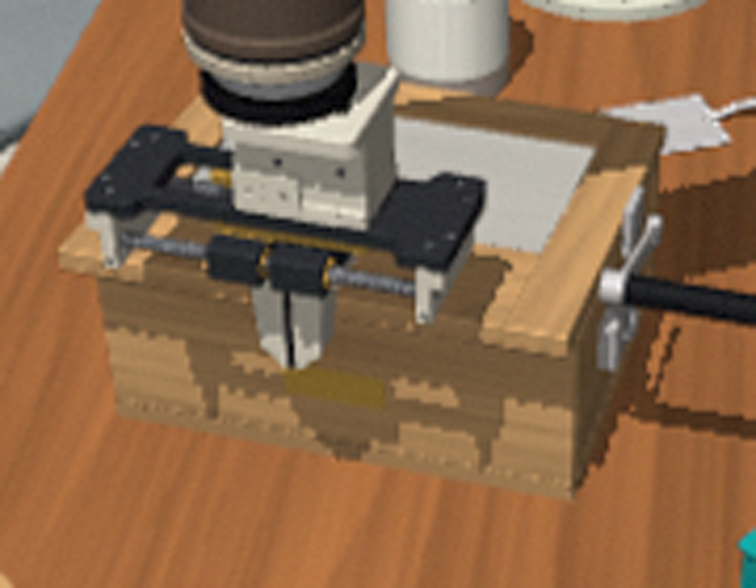

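```bash
python3 - <<'E'
from h import *
im=cv2.imread('pics/wrist0.png'); cv2.imwrite('pics/w0c.png',cv2.resize(im[60:400,150:610],None,fx=1.7,fy=1.7,interpolation=cv2.INTER_CUBIC))
im=cv2.imread('pics/side0.png'); cv2.imwrite('pics/s0c.png',cv2.resize(im[175:300,180:340],None,fx=4.7,fy=4.7,interpolation=cv2.INTER_NEAREST))
im=cv2.imread('pics/side0.png'); cv2.imwrite('pics/s0g.png',cv2.resize(im[100:200,215:345],None,fx=5,fy=5,interpolation=cv2.INTER_CUBIC))
E
```

```text
(no output)
```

View pics/w0c.png

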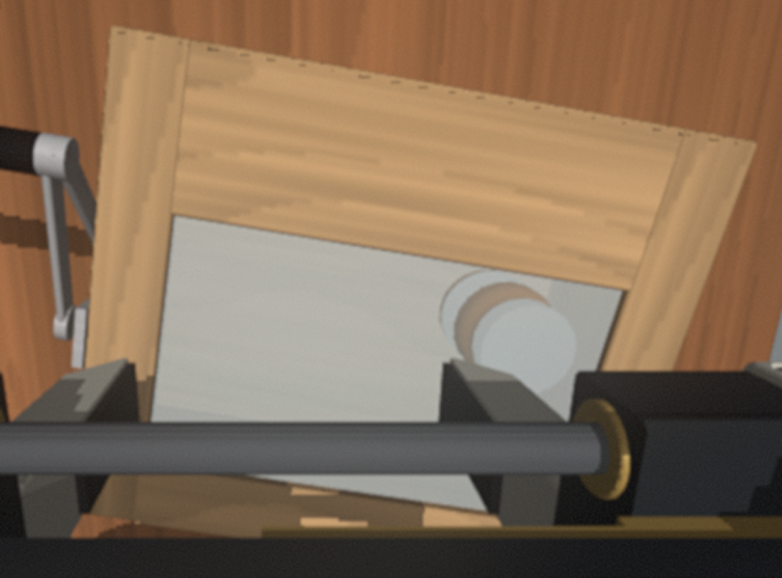

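View pics/s0c.png

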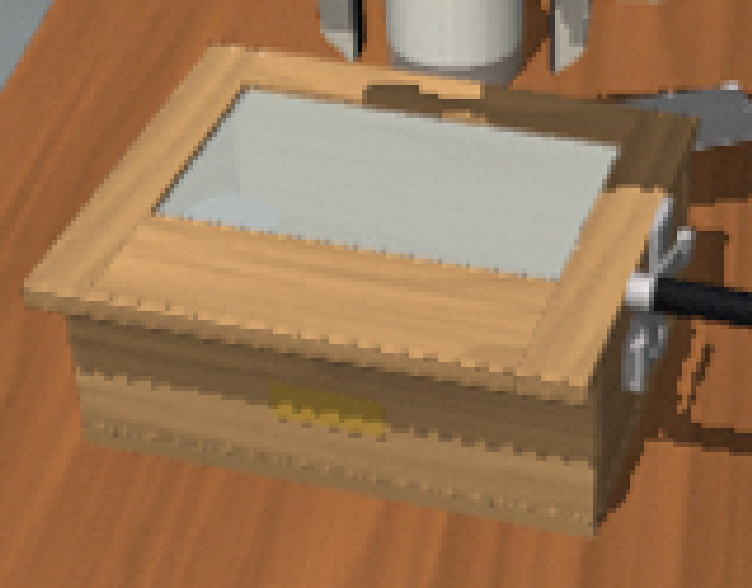

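View pics/s0g.png

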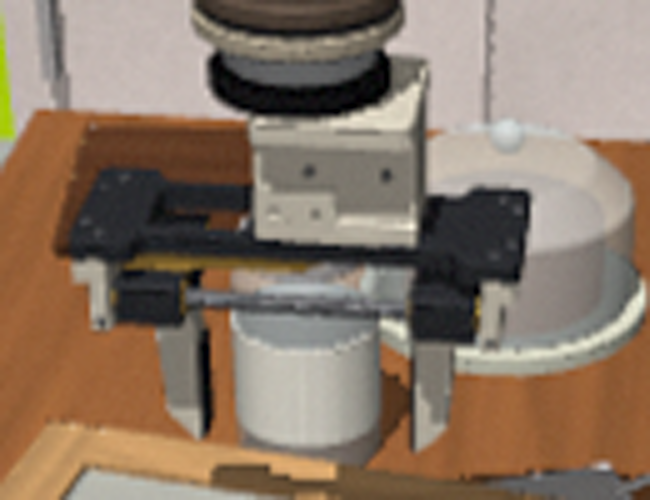

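```bash
python3 - <<'E'
from h import *
np.set_printoptions(precision=4,suppress=True)
o={'ee_rot':np.array([-2.22084035,-2.22063969,1.85863e-3]),'position':np.array([.624499689,-6.85e-5,.225944963])}
w=cam('wrist',o)
ex=np.array([np.cos(np.radians(-99.6)),np.sin(np.radians(-99.6))]);ey=np.array([-ex[1],ex[0]])
O=np.array([.6675,-.0351])
for p in ((217,76),(592,143),(253,186.5),(517.6,230.6),(385,208)):
    q=onz(w,p,.126)[:2]-O; print(p,q@ex*1000,q@ey*1000)
im=cv2.imread('pics/wrist0.png'); cv2.imwrite('pics/w0d.png',cv2.resize(im[170:290,430:550],None,fx=6,fy=6,interpolation=cv2.INTER_NEAREST))
s=cam('side')
im=cv2.imread('pics/side0.png'); cv2.imwrite('pics/s0d.png',cv2.resize(im[180:240,190:320],None,fx=6,fy=6,interpolation=cv2.INTER_NEAREST))
E
```

```text
(217, 76) -133.81617137694977 -139.79308545379627
(592, 143) -134.81316423343202 140.58359698011523
(253, 186.5) -60.24208069094015 -105.64008564938672
(517.6, 230.6) -60.66218112677574 107.74161394232955
(385, 208) -60.8381001729999 -1.1759511499875182
```

View pics/w0d.png

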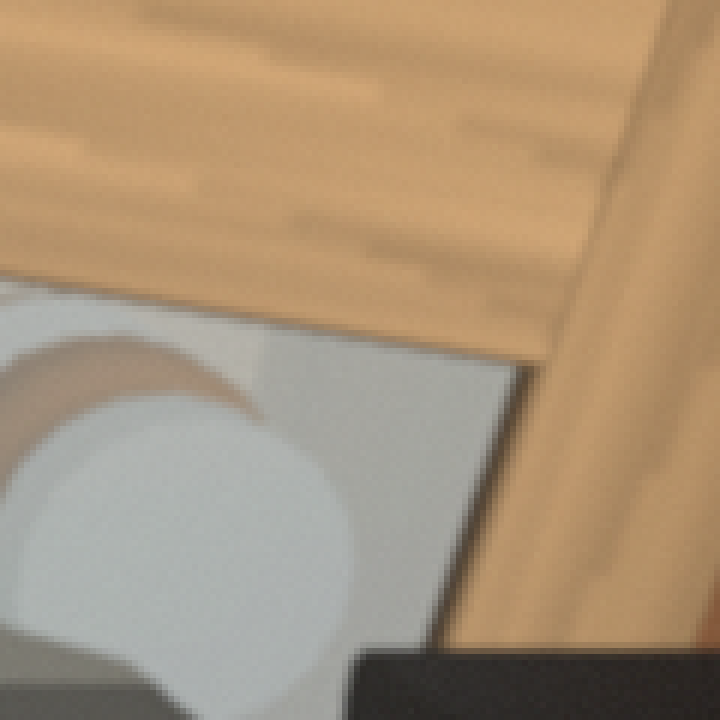

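View pics/s0d.png

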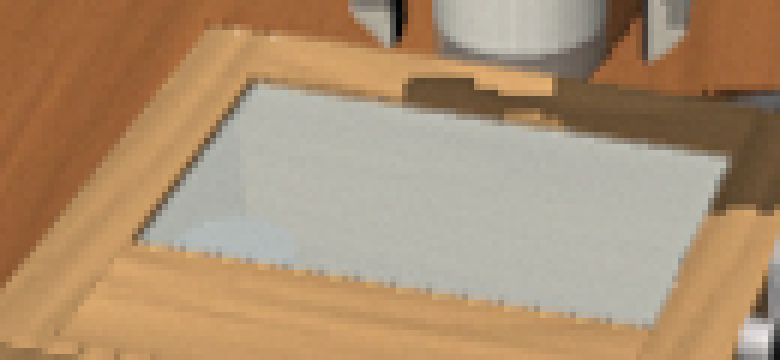

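{"api": "apply_moves", "payload": {"targets": [0,0.06,0,0,0,0,0,0,0,0]}}

```text
clock: 3.6
position: [0.694, 0.1172, 0.1039]
ee_rot: [2.398, 2.029, 0.002]
force: [0.1, -0.1, -0.4]
width: 0.172
```

{"api": "apply_moves", "payload": {"targets": [0,0,0.05,-0.12,0,0,-0.05,0.1,-0.12,0,0,-0.12,0.1,0,0,0,-0.125,0.06,0,0,0,0,0,0.06,0,0,0,0,0,0]}}

```text
clock: 4.35
position: [0.7927, -0.0231, 0.1703]
ee_rot: [-2.402, -2.022, 0.007]
force: [-0.5, 0.3, 0.0]
width: 0.822
```

```bash
cat >> h.py <<'E'
ex=np.array([np.cos(np.radians(-99.6)),np.sin(np.radians(-99.6)),0]);ey=np.array([-ex[1],ex[0],0]);O=np.array([.6675,-.0351,0])
def ch(p):
    p=np.asarray(p)-O; return np.array([p@ex,p@ey,p[2]])*1000
def wd(c): return O+ex*c[0]/1000+ey*c[1]/1000+np.array([0,0,c[2]/1000])
E
python3 - <<'E'
from h import *
np.set_printoptions(precision=4,suppress=True)
o=arm.observe();print(o['clock'],ch(o['position']),o['force'],R.from_rotvec(o['ee_rot']).as_matrix(),o['joints'])
pic('wrist','w4.png')
E
```

```text
4.35 [-32.6696 121.4558 170.321 ] [-0.5164  0.3212  0.0454] [[ 0.1707  0.9853 -0.0049]
 [ 0.9853 -0.1707 -0.0016]
 [-0.0024 -0.0045 -1.    ]] [-0.0718  0.7657  0.068   1.1256 -0.048   1.2567 -0.1793]
```

View pics/w4.png

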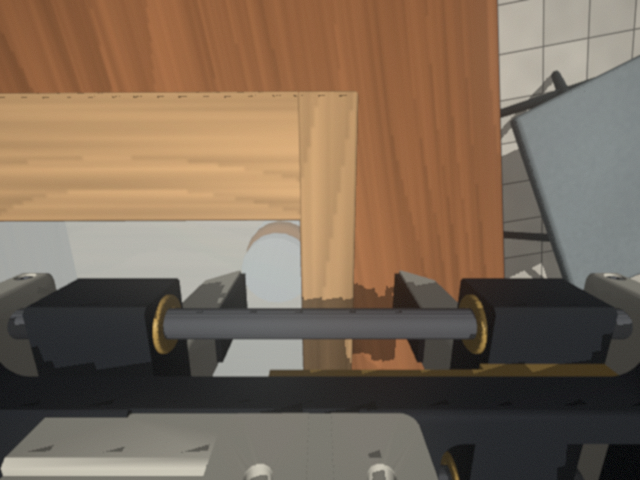

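{"api": "apply_moves", "payload": {"targets": [0,0.032,0.01,0.05,0,0,0,0,0.055,0,0,0,0,0.005,0]}}

```text
clock: 4.78
position: [0.8005, -0.0052, 0.1272]
ee_rot: [-2.396, -2.029, 0.0]
force: [0.2, 0.0, 0.1]
width: 0.998
```

{"api": "apply_moves", "payload": {"targets": [0,0,0,0.006,0,0,0,0,0.0,0]}}

```text
clock: 5.03
position: [0.8009, -0.0076, 0.1268]
ee_rot: [2.4, 2.027, 0.001]
force: [-0.9, 0.4, 0.7]
width: 1.001
```

{"api": "apply_moves", "payload": {"targets": [0,0,0,0.006,0,0,0,0,0.004,0,0,0,0,0.0,0]}}

```text
clock: 5.4
position: [0.8011, -0.0078, 0.1263]
ee_rot: [2.399, 2.026, 0.004]
force: [-6.5, 1.0, 19.3]
width: 1.001
```

{"api": "apply_moves", "payload": {"targets": [0,0,0,0.004,0,0,0,0,0.0,0]}}

```text
clock: 5.65
position: [0.8011, -0.0078, 0.1261]
ee_rot: [2.399, 2.026, 0.004]
force: [-10.3, 0.1, 27.5]
width: 0.999
```

{"api": "apply_moves", "payload": {"targets": [0,0,0,0.004,0,0,0,0,0.0,0]}}

```text
clock: 5.9
position: [0.8012, -0.0078, 0.126]
ee_rot: [2.399, 2.026, 0.005]
force: [-13.2, 0.8, 35.5]
width: 0.998
```

{"api": "apply_moves", "payload": {"targets": [1,0,0,-0.15,0,1,0.105,-0.105,0,0,1,0.105,-0.104,0,0,1,0.105,-0.104,0,0,1,0,0,0.12,0,1,0,0,0.1125,0,1,-0.05,0,0,0,1,-0.02,0,0,0,1,-0.02,0,0,0,1,-0.005,0,0,0]}}

```text
clock: 7.15
position: [0.6946, 0.1076, 0.0902]
ee_rot: [-2.394, -2.029, -0.02]
force: [2.8, 21.9, 0.2]
width: 0.013
```

{"api": "apply_moves", "payload": {"targets": [1,-0.003,0,-0.026,0,1,-0.002,0,-0.026,0,1,-0.003,0,-0.026,0,1,-0.004,0,-0.026,0,1,-0.005,0,-0.026,0,1,-0.006,0,-0.0255,0,1,-0.0073,0,-0.025,0,1,-0.0084,0,-0.025,0]}}

```text
clock: 8.15
position: [0.6915, 0.0908, 0.173]
ee_rot: [-2.394, -2.031, -0.018]
force: [2.0, 15.3, 2.5]
width: 0.004
```

```bash
python3 - <<'E'
from h import *
im=pic('side','s5.png'); cv2.imwrite('pics/s5c.png',cv2.resize(im[90:310,150:400],None,fx=2.6,fy=2.6,interpolation=cv2.INTER_CUBIC))
print(ch(arm.observe()['position']),arm.observe()['force'])
E
```

```text
[-127.58130614    2.81443054  174.41289873] [-2.59071522 15.48617513  5.01293173]
```

View pics/s5c.png

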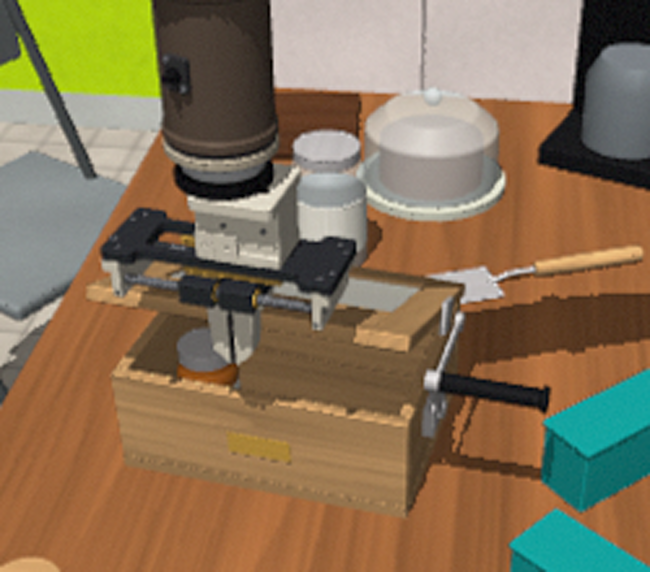

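{"api": "apply_moves", "payload": {"targets": [1,-0.0095,0,-0.0244,0,1,-0.0105,0,-0.024,0,1,-0.0116,0,-0.0235,0,1,-0.0126,0,-0.023,0,1,-0.0136,0,-0.0224,0,1,-0.0145,0,-0.0218,0,1,-0.0155,0,-0.0211,0,1,-0.0164,0,-0.0204,0,1,-0.0173,0,-0.0197,0,1,-0.0181,0,-0.0189,0,1,-0.0189,0,-0.0181,0,1,-0.0197,0,-0.0173,0]}}

```text
clock: 9.7
position: [0.6788, 0.0155, 0.2746]
ee_rot: [2.398, 2.027, 0.011]
force: [1.1, 6.4, 1.9]
width: 0.005
```

{"api": "apply_moves", "payload": {"targets": [1,-0.0204,0,-0.0164,0,1,-0.0211,0,-0.0155,0,1,-0.0218,0,-0.0146,0,1,-0.0224,0,-0.0136,0,1,-0.023,0,-0.0126,0,1,-0.0235,0,-0.0116,0,1,-0.024,0,-0.0105,0,1,-0.0244,0,-0.0095,0,1,-0.0248,0,-0.0084,0]}}

```text
clock: 10.82
position: [0.6631, -0.0678, 0.3148]
ee_rot: [-2.4, -2.026, 0.002]
force: [1.1, 1.6, -0.5]
width: 0.006
```

```bash
python3 - <<'E'
from h import *
im=pic('side','s6.png'); cv2.imwrite('pics/s6c.png',cv2.resize(im[50:310,150:400],None,fx=2.2,fy=2.2,interpolation=cv2.INTER_CUBIC))
print(ch(arm.observe()['position']),arm.observe()['force'])
E
```

```text
[ 34.95154997   1.25667819 315.3487806 ] [ 0.31276584 -0.29651527  0.57654358]
```

View pics/s6c.png

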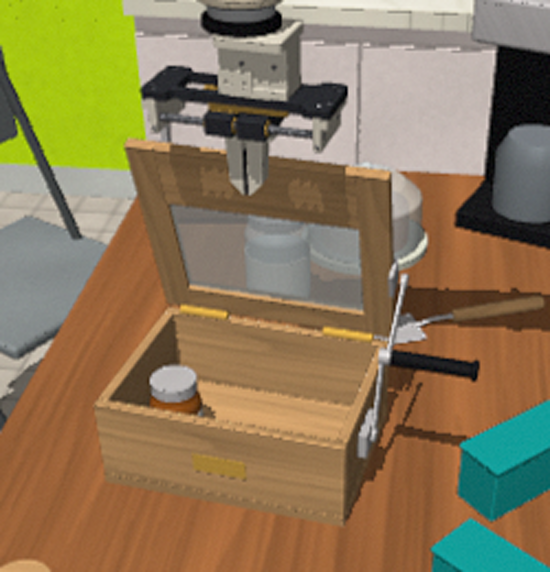

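{"api": "apply_moves", "payload": {"targets": [1,-0.0255,0,-0.006,0,1,-0.0255,0,-0.004,0,1,-0.01,0,0,0,1,0,0,0,0]}}

```text
clock: 11.38
position: [0.6596, -0.0901, 0.3195]
ee_rot: [-2.399, -2.027, -0.002]
force: [-1.1, 4.0, 2.1]
width: 0.003
```

{"api": "apply_moves", "payload": {"targets": [1,-0.012,0,0,0,1,-0.008,0,0,0,1,0,0,0,0]}}

```text
clock: 11.75
position: [0.6592, -0.092, 0.3199]
ee_rot: [-2.39, -2.032, -0.01]
force: [-0.5, 18.0, 5.3]
width: 0.008
```

```bash
python3 - <<'E'
from h import *
im=pic('side','s7.png'); cv2.imwrite('pics/s7c.png',cv2.resize(im[150:290,250:400],None,fx=4,fy=4,interpolation=cv2.INTER_CUBIC))
print(ch(arm.observe()['position']),arm.observe()['force'],arm.observe()['clock'])
E
```

```text
[ 57.4829462    1.25128625 319.85141159] [-0.26737875 18.45363394  4.75518407] 11.8
```

View pics/s7c.png

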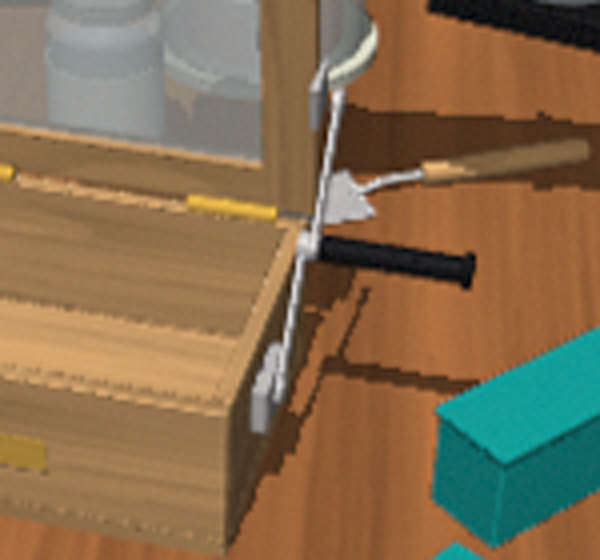

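{"api": "apply_moves", "payload": {"targets": [1,0.1,0,0,0,1,0.095,-0.1,0,0,1,0,-0.12,0,0,1,0,-0.12,0,0,1,0,-0.12,0.06,0,1,0,-0.118,0.1,0,1,0,0,0.12,0,1,0,0,0.12,0,1,0,0,0.09,0,1,0,0,0,0]}}

```text
clock: 13.05
position: [0.4416, 0.0161, 0.1215]
ee_rot: [-2.399, -2.025, 0.007]
force: [-1.0, 1.2, 0.5]
width: 0.003
```

```bash
python3 - <<'E'
from h import *
im=pic('side','s8.png'); cv2.imwrite('pics/s8c.png',cv2.resize(im[80:310,220:420],None,fx=2.6,fy=2.6,interpolation=cv2.INTER_CUBIC))
print(ch(arm.observe()['position']),arm.observe()['force'],arm.observe()['clock'])
E
```

```text
[ -13.32561022 -229.97533371  123.07013642] [-0.39582805  0.02964521  0.81515882] 13.1
```

View pics/s8c.png

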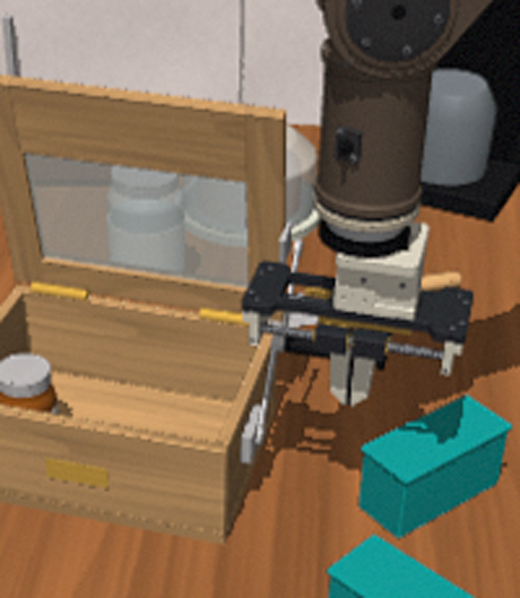

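{"api": "apply_moves", "payload": {"targets": [1,-0.02,0,0.02,0,1,-0.02,0,0,0,1,-0.015,0,0,0,1,-0.01,0,0,0,1,0,0,0,0]}}

```text
clock: 13.72
position: [0.4391, -0.009, 0.1154]
ee_rot: [2.401, 2.026, 0.001]
force: [-0.3, 0.5, -0.5]
width: 0.007
```

{"api": "apply_moves", "payload": {"targets": [1,-0.01,0,0,0,1,-0.01,0,0,0,1,0,0,0,0]}}

```text
clock: 14.1
position: [0.438, -0.0145, 0.1151]
ee_rot: [-2.397, -2.029, -0.003]
force: [1.1, 10.1, -3.1]
width: 0.005
```

```bash
python3 - <<'E'
from h import *
im=pic('side','s9.png'); cv2.imwrite('pics/s9c.png',cv2.resize(im[150:290,250:400],None,fx=4,fy=4,interpolation=cv2.INTER_CUBIC))
print(ch(arm.observe()['position']),arm.observe()['force'],arm.observe()['clock'])
E
```

```text
[  17.97461629 -229.77610218  115.08499475] [ 1.16375935  9.48441734 -2.34716418] 14.15
```

View pics/s9c.png

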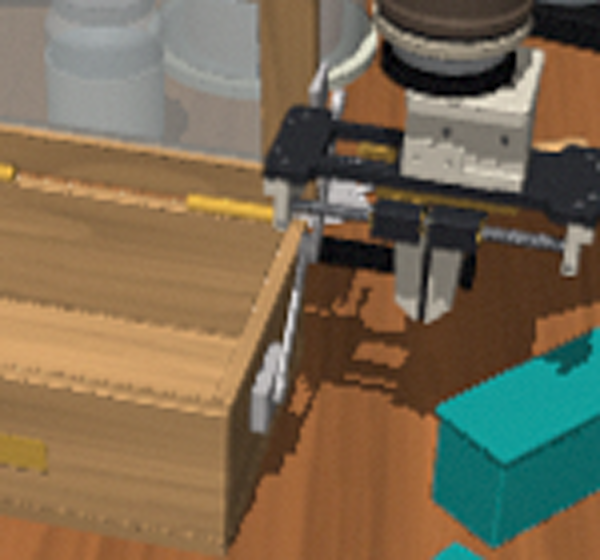

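{"api": "apply_moves", "payload": {"targets": [1,-0.01,0,0,0,1,-0.005,0,0,0,1,0,0,0,0]}}

```text
clock: 14.52
position: [0.4376, -0.0155, 0.115]
ee_rot: [-2.39, -2.032, -0.009]
force: [3.7, 28.2, -9.7]
width: 0.008
```

```bash
python3 - <<'E'
from h import *
P=[arm.observe() for _ in range(1)]
print(ch(P[0]['position']),P[0]['force'])
E
```

```text
[  19.04059434 -229.96654151  114.96818124] [ 3.69363521 28.19143283 -9.68997366]
```

{"api": "apply_moves", "payload": {"targets": [1,0.1,0,0,0,0,0.05,0,-0.13,0,0,0.1,0,-0.1325,0,0,0.15,0,0,0,0,0.15,0.042,0,0,0,0.15,0,0,0,0,0.15,0,0,0,0,0.059,0,0,0.115,0,0,0,0,0.116,0,0,0,0,0.116,0,0,0,0,0.116,0,0,0,0,0.116,0,0,0,0,0.116,0,0,0,0,0.116,0,0,0,0,0.116,0,0,0,0,0]}}

```text
clock: 16.52
position: [0.5136, 0.3308, 0.2169]
ee_rot: [3.14, -0.082, -0.0]
force: [-0.9, 0.5, -0.2]
width: 1.004
```

```bash
python3 - <<'E'
from h import *
o=arm.observe();print(o['clock'],o['position'],R.from_rotvec(o['ee_rot']).as_matrix(),o['joints'])
im=pic('side','s10.png'); cv2.imwrite('pics/s10c.png',cv2.resize(im[100:290,250:400],None,fx=3,fy=3,interpolation=cv2.INTER_CUBIC))
pic('wrist','w10.png')
E
```

```text
16.525 [0.51360896 0.33075022 0.21686152] [[ 9.98639655e-01 -5.21424273e-02 -8.42501682e-05]
 [-5.21424688e-02 -9.98639474e-01 -6.04052395e-04]
 [-5.26387855e-05  6.07623687e-04 -9.99999814e-01]] [-0.82016248  0.42117817  0.22914156  1.63570823 -0.1040409   1.09712266
 -2.1857662 ]
```

View pics/s10c.png

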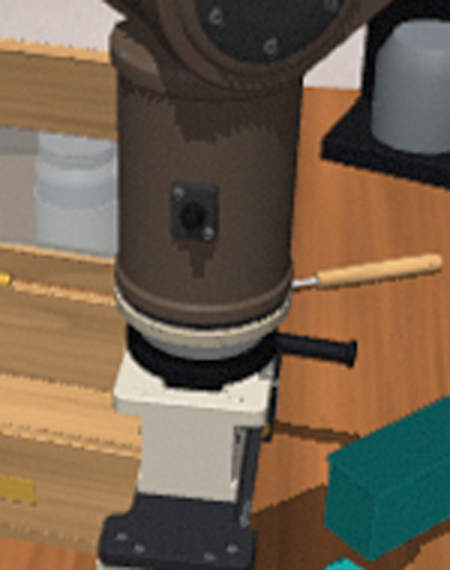

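View pics/w10.png

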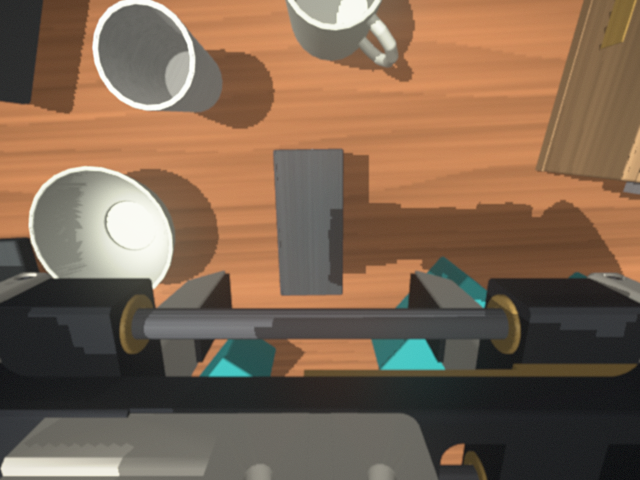

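```bash
python3 - <<'E'
from h import *
np.set_printoptions(precision=4,suppress=True)
w=cam('wrist')
im=cv2.imread('pics/w10.png');hsv=cv2.cvtColor(im,cv2.COLOR_BGR2HSV)
m=((hsv[...,1]<60)&(hsv[...,2]<150)).astype('uint8'); m[:130]=0;m[310:]=0;m[:,:240]=0;m[:,380:]=0
m=cv2.morphologyEx(m,cv2.MORPH_OPEN,np.ones((5,5)))
n,l,st,ce=cv2.connectedComponentsWithStats(m);i=1+st[1:,4].argmax();print(st[i],ce[i])
cnt=max(cv2.findContours((l==i).astype('uint8'),0,1)[0],key=cv2.contourArea);print(cv2.minAreaRect(cnt))
P=np.array([onz(w,p,.075) for p in ((275,150),(343,149),(343,294.5),(281,294.5))]);print(P[:,:2],P.mean(0))
for a,b in ((0,1),(1,2),(2,3),(3,0)):
    d=P[b]-P[a];print(np.linalg.norm(d),np.degrees(np.arctan2(d[1],d[0])))
print('bowl right',onz(w,(173,228),.06),'teal',onz(w,(440,262),.075))
E
```

```text
[ 274  150   69  145 9440] [309.3854 220.2413]
((308.0, 222.0), (144.0, 68.0), 90.0)
[[0.5839 0.3672]
 [0.5819 0.3078]
 [0.4433 0.3119]
 [0.4463 0.373 ]] [0.5138 0.34   0.075 ]
0.05944384731800258 -91.97648002317837
0.1386246145922078 178.2923093055876
0.06109944674169985 87.19751785352284
0.13774590430639988 -2.391990745936023
bowl right [0.5151 0.4749 0.06  ] teal [0.4727 0.2181 0.075 ]
```

{"api": "apply_moves", "payload": {"targets": [0,0,-0.0225,0.11,0,0,0,0,0.11,0,0,0,0,0.11,0,0,0,0,0.11,0,0,0,0,0.004,0]}}

```text
clock: 17.25
position: [0.5121, 0.3383, 0.0366]
ee_rot: [3.137, -0.08, -0.008]
force: [-0.3, -1.4, 0.4]
width: 1.002
```

{"api": "apply_moves", "payload": {"targets": [1,0,0,0,0,1,0,0,0,0,1,0,0,0,0,1,0,0,0,0,1,0,0,0,0,1,0,0,0,0], "grip_force": 35}}

```text
clock: 18.0
position: [0.5147, 0.3401, 0.0405]
ee_rot: [-3.14, 0.084, -0.002]
force: [-0.8, -0.8, 6.0]
width: 0.648
```

{"api": "apply_moves", "payload": {"targets": [1,0,0,-0.06,0,1,0,0,-0.09,0,1,0,0,-0.09,0,1,0,0,-0.09,-0.103,1,0,0,-0.06,-0.103,1,0,0,0,-0.103,1,0,0,0,-0.103,1,0,0,0,-0.103,1,0,0,0,-0.103,1,0,0,0,-0.103,1,0,0,0,-0.103,1,0,0,0,-0.103,1,0,0,0,0]}}

```text
clock: 19.62
position: [0.5139, 0.3394, 0.195]
ee_rot: [-2.401, -2.026, 0.002]
force: [0.4, 0.3, -2.9]
width: 0.642
```

{"api": "apply_moves", "payload": {"targets": [1,-0.08,0.04,0,0,1,-0.104,0.052,0,0,1,-0.104,0.052,0,0,1,-0.104,0.052,0,0,1,-0.104,0.052,0,0,1,-0.104,0.052,0,0,1,-0.104,0.052,0,0,1,-0.08,0.04,0,0,1,-0.046,0.023,0,0,1,0,0,0,0]}}

```text
clock: 20.88
position: [0.6223, -0.0167, 0.1952]
ee_rot: [2.404, 2.022, -0.001]
force: [-1.0, 0.3, -3.4]
width: 0.647
```

```bash
python3 - <<'E'
from h import *
o=arm.observe();print(o['clock'],ch(o['position']),R.from_rotvec(o['ee_rot']).as_matrix(),o['width'],o['force'])
pic('side','s11.png');pic('wrist','w11.png')
E
```

```text
20.875 [-10.62733813 -47.64317247 195.23262112] [[ 1.71535764e-01  9.85177821e-01 -3.78745997e-04]
 [ 9.85177733e-01 -1.71535943e-01 -5.04299448e-04]
 [-5.61793183e-04 -2.86626732e-04 -9.99999801e-01]] 0.6468285497979102 [-0.95800709  0.33406822 -3.42031432]
```

View pics/s11.png

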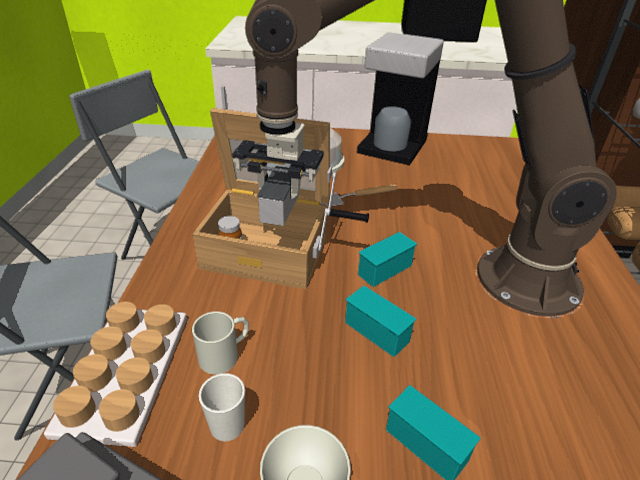

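View pics/w11.png

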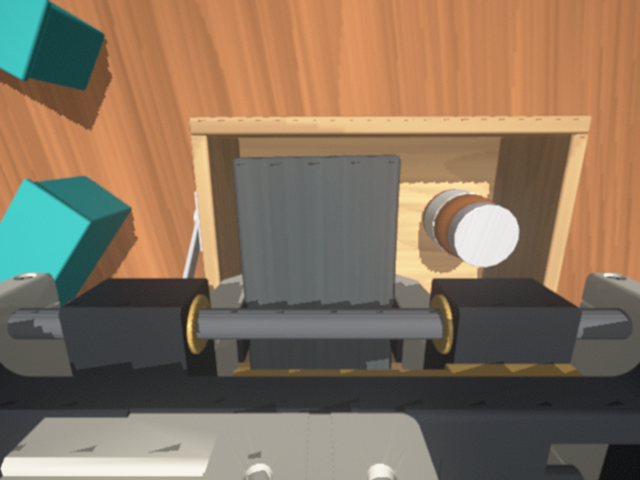

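{"api": "apply_moves", "payload": {"targets": [1,0,0,0.07,0,1,0,0,0.08,0,1,0,0,0.08,0,1,0,0,0.07,0,1,0,0,0.03,0,1,0,0,0.01,0,1,0,0,0,0]}}

```text
clock: 21.85
position: [0.6228, -0.0148, 0.0602]
ee_rot: [2.399, 2.027, 0.002]
force: [0.0, -0.7, -3.2]
width: 0.646
```

{"api": "apply_moves", "payload": {"targets": [1,0,0,0.005,0,1,0,0,0.005,0,1,0,0,0,0]}}

```text
clock: 22.22
position: [0.6223, -0.0153, 0.0556]
ee_rot: [2.4, 2.027, 0.0]
force: [0.6, 0.0, -3.1]
width: 0.648
```

{"api": "apply_moves", "payload": {"targets": [1,0,0,0.004,0,1,0,0,0.003,0,1,0,0,0,0]}}

```text
clock: 22.6
position: [0.6223, -0.0153, 0.0526]
ee_rot: [2.4, 2.027, -0.0]
force: [-0.5, 0.2, -4.1]
width: 0.647
```

{"api": "apply_moves", "payload": {"targets": [1,0,0,0.003,0,1,0,0,0,0]}}

```text
clock: 22.85
position: [0.6223, -0.0153, 0.0525]
ee_rot: [2.4, 2.027, 0.0]
force: [-3.8, -1.3, 8.9]
width: 0.647
```

{"api": "apply_moves", "payload": {"targets": [0.2,0,0,0,0,0.2,0,0,0,0,0.2,0,0,0,0,0.2,0,0,0,0]}}

```text
clock: 23.35
position: [0.6223, -0.0152, 0.0514]
ee_rot: [2.4, 2.027, 0.0]
force: [-0.7, 0.2, -0.1]
width: 0.805
```

{"api": "apply_moves", "payload": {"targets": [0.2,0,0,-0.08,0,0.2,0,0,-0.12,0,0.2,0,0,-0.12,0,0.2,0.05,0,-0.12,0]}}

```text
clock: 23.85
position: [0.6254, 0.0025, 0.2291]
ee_rot: [2.403, 2.023, -0.001]
force: [0.9, 0.4, -0.3]
width: 0.8
```

```bash
python3 - <<'E'
from h import *
o=arm.observe();print(o['clock'],ch(o['position']),o['width'],o['force'])
im=pic('side','s12.png');cv2.imwrite('pics/s12c.png',cv2.resize(im[100:300,180:380],None,fx=3,fy=3,interpolation=cv2.INTER_CUBIC));pic('wrist','w12.png')
E
```

```text
23.85 [-30.08218168 -47.79670491 229.07343116] 0.8000902719674293 [ 0.85445173  0.35752611 -0.33094534]
```

View pics/s12c.png

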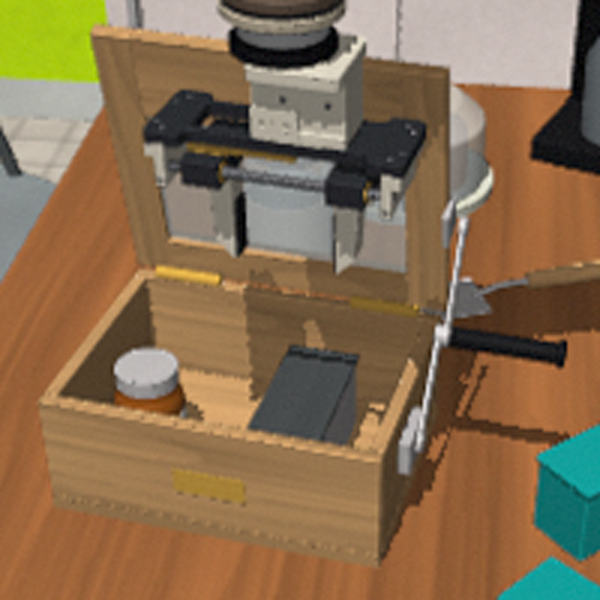

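View pics/w12.png

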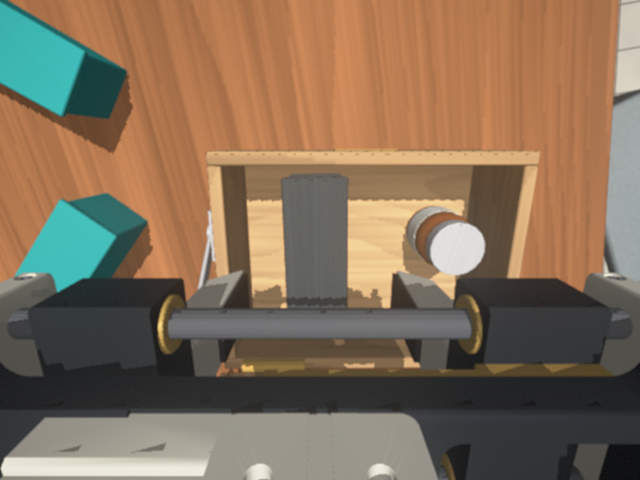

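{"api": "apply_moves", "payload": {"targets": [0,0,-0.109,0,0,0,0,-0.109,0,0,0,0,-0.109,0,0,0,0,-0.108,0,-0.1,0,0,0,0,-0.113,0,0,0,0,-0.113,0,0,0,0,-0.113,0,0,0,0,-0.113,0,0,0,0,-0.112,0,0,0,0,-0.112,0,0,0,0,-0.112,0,0,0,0,-0.112,0,0,-0.084,0,0,0,0,-0.084,0,0,0,0,0,0,0]}}

```text
clock: 25.82
position: [0.4421, -0.0352, 0.227]
ee_rot: [-0.27, -3.129, 0.001]
force: [-0.7, 0.5, 1.0]
width: 1.001
```

```bash
python3 - <<'E'
from h import *
o=arm.observe();print(o['clock'],ch(o['position']),o['width'],o['force'],R.from_rotvec(o['ee_rot']).as_matrix(),o['joints'])
pic('side','s13.png');pic('wrist','w13.png')
E
```

```text
25.825 [  37.72279934 -222.25455044  226.96448583] 1.0005360661907068 [-0.68087455  0.51589711  0.96527206] [[-9.85181123e-01  1.71515110e-01 -8.49856106e-04]
 [ 1.71515846e-01  9.85180965e-01 -8.84075708e-04]
 [ 6.85629715e-04 -1.01673849e-03 -9.99999248e-01]] [ 0.16070415  0.15470938 -0.22891175  1.97466588  0.04208183  1.01749411
  1.31070656]
```

View pics/s13.png

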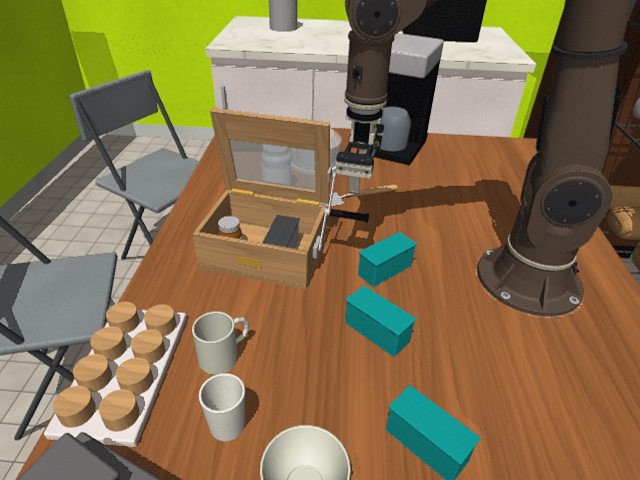

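View pics/w13.png

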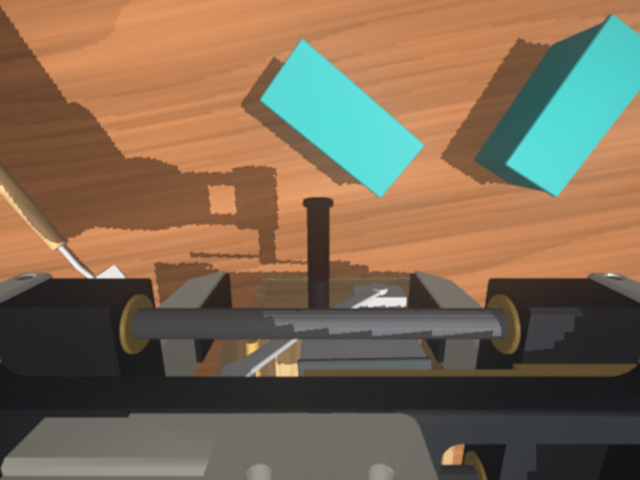

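{"api": "apply_moves", "payload": {"targets": [0,0,0,0.1,0,0,0,0,0.1,0,0,0,0,0.075,0,0.6,0,0,0,0,0.6,0,0,0,0,0.6,0,0,0,0,0.6,0,0.02,0,0,0.6,0,0.02,0,0,0.6,0,0.02,0,0]}}

```text
clock: 27.05
position: [0.4472, -0.0088, 0.1178]
ee_rot: [0.264, 3.13, -0.001]
force: [-2.0, -2.9, 2.4]
width: 0.418
```

{"api": "apply_moves", "payload": {"targets": [0.6,0,0.015,0,0,0.6,0,0.015,0,0]}}

```text
clock: 27.3
position: [0.4489, 0.0033, 0.1174]
ee_rot: [-0.264, -3.13, 0.0]
force: [-0.0, -2.0, 2.0]
width: 0.397
```

```bash
python3 - <<'E'
from h import *
o=arm.observe();print(o['clock'],ch(o['position']),o['width'],o['force'])
im=pic('side','s14.png');cv2.imwrite('pics/s14c.png',cv2.resize(im[100:300,180:400],None,fx=3,fy=3,interpolation=cv2.INTER_CUBIC))
E
```

```text
27.3 [  -1.40671214 -221.95117332  117.44505502] 0.397259088994797 [-0.03406134 -2.03156132  1.95409455]
```

View pics/s14c.png

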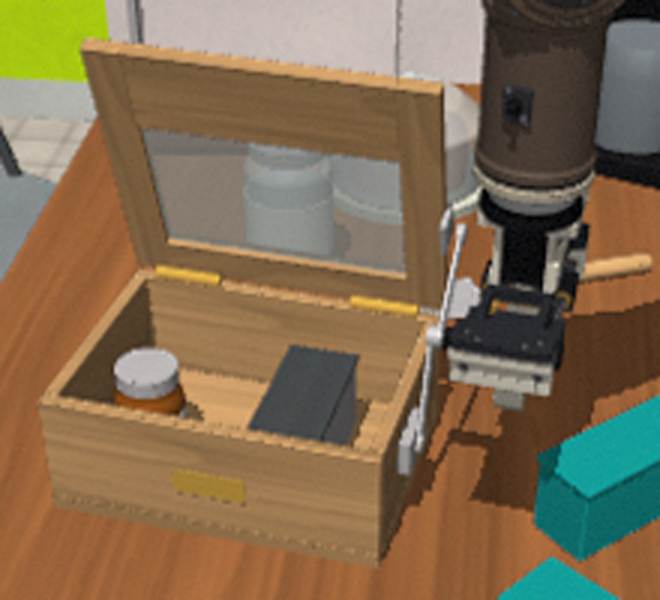

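{"api": "apply_moves", "payload": {"targets": [0.6,0,0.02,0,0,0.6,0,0.02,0,0,0.6,0,0.02,0,0,0.6,0,0.02,0,0]}}

```text
clock: 27.85
position: [0.4542, 0.0351, 0.1174]
ee_rot: [-0.263, -3.13, -0.0]
force: [-0.7, -2.2, -0.3]
width: 0.404
```

{"api": "apply_moves", "payload": {"targets": [0.6,0,0.02,0,0,0.6,0,0.015,0,0,0.6,0,0,0,0]}}

```text
clock: 28.22
position: [0.4567, 0.049, 0.1175]
ee_rot: [0.262, 3.13, 0.001]
force: [-0.1, 0.1, 0.8]
width: 0.4
```

```bash
python3 - <<'E'
from h import *
o=arm.observe();print(o['clock'],ch(o['position']),o['width'],o['force'])
im=pic('side','s15.png');cv2.imwrite('pics/s15c.png',cv2.resize(im[100:300,180:400],None,fx=3,fy=3,interpolation=cv2.INTER_CUBIC))
E
```

```text
28.225 [ -47.73326139 -221.8650598   117.50802789] 0.39980487681574917 [-0.12384047  0.072023    0.83024804]
```

View pics/s15c.png

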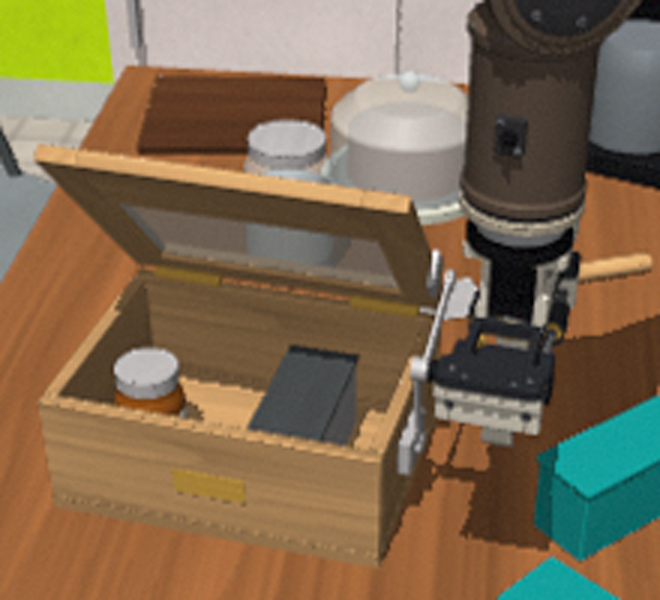

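{"api": "apply_moves", "payload": {"targets": [0,0,0.03,0,0,0,0,0.03,0,0,0,0,0,-0.1,0,0,0,0,-0.12,0,0,0.05,0,-0.12,0]}}

```text
clock: 28.9
position: [0.4414, 0.076, 0.255]
ee_rot: [0.264, 3.13, 0.001]
force: [0.4, 0.2, 0.7]
width: 0.894
```

```bash
python3 - <<'E'
from h import *
o=arm.observe();print(o['clock'],ch(o['position']),o['width'],o['force'])
im=pic('side','s16.png');cv2.imwrite('pics/s16c.png',cv2.resize(im[100:300,180:400],None,fx=3,fy=3,interpolation=cv2.INTER_CUBIC))
E
```

```text
28.9 [ -71.79296717 -241.43626534  254.98903151] 0.8937827547342859 [0.43389912 0.22054129 0.68238206]
```

View pics/s16c.png

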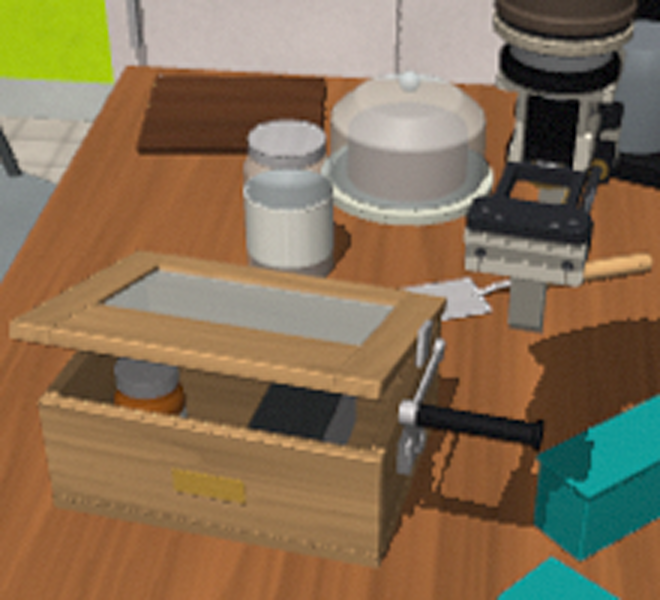

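Lid is sinking freely, the arm is clear. I'll wait and check.

{"api": "apply_moves", "payload": {"targets": [0,0.03,0,-0.05,0,0,0,0,0,0,0,0,0,0,0,0,0,0,0,0,0,0,0,0,0,0,0,0,0,0,0,0,0,0,0,0,0,0,0,0,0,0,0,0,0,0,0,0,0,0,0,0,0,0,0,0,0,0,0,0,0,0,0,0,0,0,0,0,0,0,0,0,0,0,0,0,0,0,0,0]}}

```text
clock: 30.95
position: [0.429, 0.0772, 0.2735]
ee_rot: [0.264, 3.13, -0.0]
force: [-0.5, 1.0, 0.4]
width: 1.0
```

```bash
python3 - <<'E'
from h import *
o=arm.observe();print(o['clock'],ch(o['position']),o['width'],o['force'])
im=pic('side','s17.png');cv2.imwrite('pics/s17c.png',cv2.resize(im[100:300,180:400],None,fx=3,fy=3,interpolation=cv2.INTER_CUBIC))
im=pic('scene','c17.png');cv2.imwrite('pics/c17c.png',cv2.resize(im[160:340,240:480],None,fx=3.3,fy=3.3,interpolation=cv2.INTER_CUBIC))
E
```

```text
30.95 [ -70.95225755 -253.84786912  273.46458368] 0.9997500921188567 [-0.52195725  1.00885613  0.41493134]
```

View pics/s17c.png

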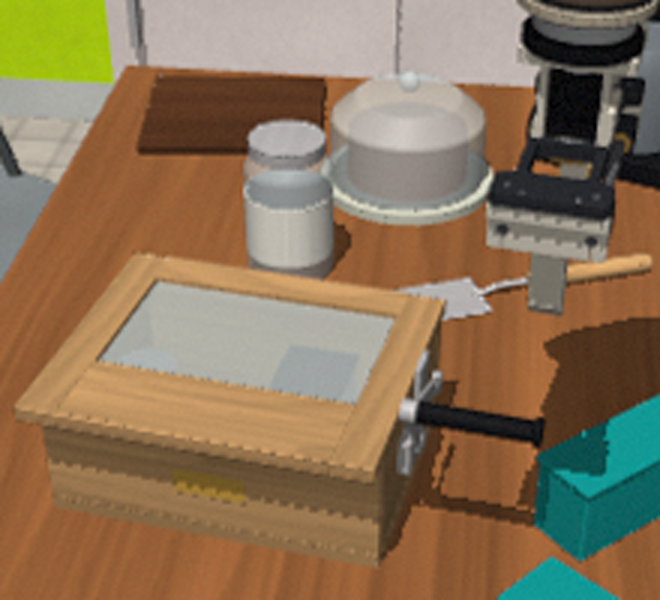

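View pics/c17c.png

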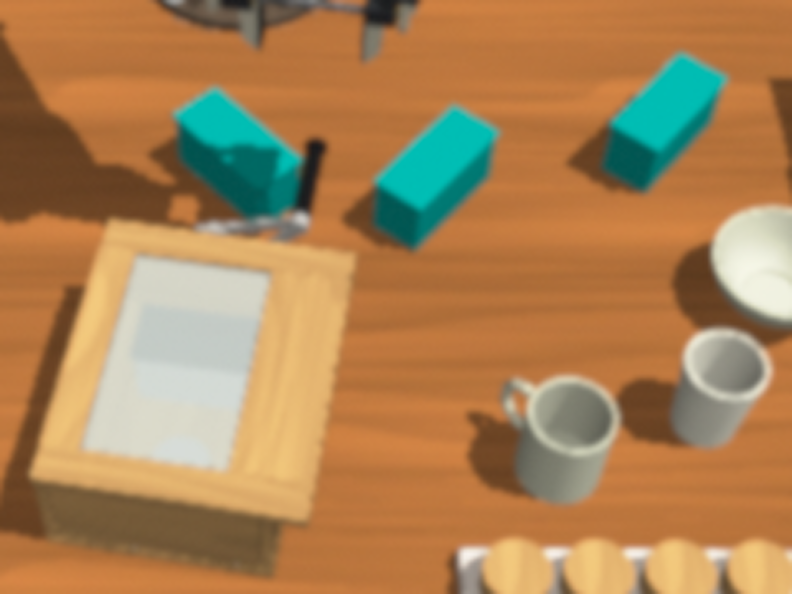

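```bash
python3 -c "
from cell import arm
print(arm.sign_off())"
```

```text
the job is handed in; nothing more can be done
None
```

The job is handed in at about 31 s of the 72 s allowed: the loaf tin is in the chest beside the jar and the lid is shut. No verdict is reported at sign-off.

- **Raising the lid:** I lifted the lid by pressing closed fingers against its front edge and following the arc up to the stay's stop.
- **Locking the knee:** I pushed the handle through straight onto its stop. It gave firm resistance at 28 N and rested about where I had calculated. The later picture showed the stay past straight.
- **Placing the tin:** I gripped the grey tin, set it down in the chest until it touched the floor, then released it. The picture taken before closing showed it standing flat, with the jar upright and clear of it.
- **Closing the lid:** I broke the knee from the handle and eased the lid down to roughly 45–50°. I then let go, and the lid sank shut on its own.

**Last checks:** The lid's corners in both cameras match the starting pictures to a pixel or two. The tin and jar show through the window where I left them. The mug, bowl, cup, turquoise tins and the other objects in view look unmoved, and the arm was clear of everything.

**What went wrong along the way:** I misread the first lift as slipping and tried to pinch the lid's window frame. There is no graspable recess there, so that only pressed the fingers onto the closed lid, at up to about 38 N. I saw no harm in the later pictures. Comparing pictures then showed the lid had risen on the first try, so I went back to the edge lift.

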